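# Set the copying mirror to the red clip

### The arm

A 6-joint arm with a two-finger parallel gripper is mounted at the origin on the work surface. World frame = base frame: x ahead of the robot, y to its left, z up, the work surface at z = 0. Lengths are in m, angles in rad, forces in N, time in s.
With the tool pointing down it reaches from about 0.35 to 0.925 m from the base axis. Payload 6.4 kg.
Tool frame: the origin (TCP) lies midway between the tips of the shut fingers; the grasp point (between the pads) lies 19 mm behind it; z points along the fingers, y is the line along which they close (so a half turn about z gives the same grasp; the last joint's range is limited). The gripper opens to 94 mm and grips with 3 to 60 N. Pads are 16 mm wide; open, the fingers measure 119 mm over their backs; the gripper's body (75 mm by 177 mm) begins 78 mm behind the grasp point.
Start: joints at [1.142, 0.245, 1.558, -0, 1.339, -0.174], TCP at [0.164, 0.629, 0.205] pointing down, gripper open.
Joint ranges: [-3.13, 3.13], [-1.02, 2.26], [0.13, 2.54], [-0.95, 4.09], [0.21, 2.88], [-2.74, 2.74]. Speed limits (rad/s): [2.57, 2.57, 3.14, 3.14, 3.14, 3.14].

### API

Orientations are given as [roll, pitch, yaw] about the fixed x, y, z axes, in that order (R = Rz(yaw) Ry(pitch) Rx(roll)).
In Python, from cell import sense, camera, camera_info, finish_job gives the robot as it stands.
- The arm moves only by the tool arm_command, never from a script. Its argument "steps" is a list of rows, each an object with "offset": the shift along the tool's x, y, z as a fraction of full scale, a list of three; "rot": the turn, a rotation vector about the tool's x, y, z as a fraction of full scale, a list of three; "grip": the opening, from -1 (shut) to 1 (fully open), so that 0 is half open. A call has 1 to 12 rows; each row is the pose to reach, as a shift and turn from the pose commanded when the call began, along the tool's axes at that moment; what a row does not reach only later rows make up. Full scale, the value 1, is 100 mm for a shift and 0.5 rad for a turn. A row lasts 1/12 s, in which the tool goes at most 41.7 mm and 7.16 degrees, less where a joint would pass 70% of its speed; a pose out of reach is approached as far as the arm can. A call with a number of a shift or a turn outside -1 to 1 is refused whole. A call with a gripper value outside its range is refused whole. The fingers move at their own pace and stop on an object; "newtons" is the grip in N (left out, the last holds). Time passes only in rows, so rows that repeat a pose let the fingers close. It gives the time, the measured TCP pose, the force, the opening and the grip force at its end, in the units of the state.
- sense(): the state, without advancing time (a new reading comes with each control period).
- camera(name): name is "scene" or "top" or "wrist"; returns (picture, depth): 384x512x3 uint8, red, green, blue; 384x512 float32, m along the optical axis (not along the pixel's ray), 0 where there is no reading.
- camera_info(name): a dict with "fx", "fy", "cx", "cy" (pixels), "rvec" (rotation vector, rad) and "tvec" (3), from world to camera coordinates, as OpenCV has them. Camera axes: x right, y down, z forward; pixel columns grow to the right and rows downward; lengths in m; the calibration is good to about 2 mm. A picture is of the moment at which its call begins: read the wrist's pose just before it. camera_info takes no time and is no camera call; for the wrist camera it gives the pose at the moment of the call.
- finish_job(): hands the job in; it is judged then, once.
The state is a dict: "clock": time; "joints": joint angles; "qvel": joint speeds; "joint_efforts": joint torques, N m; "tcp_pos": TCP position; "orientation": TCP orientation; "contact_force": force on the tool from outside, world axes, zero at the start; "wrist_torque": the same for the moment, N m; "grip_width": finger opening in m; "grip_force": force on a finger pad.
Only numpy, scipy, OpenCV 4.12 (cv2) and the standard library are available. Lean on these libraries where they do the work, as an engineer would, in place of code of your own. Each camera call takes 0.05 s, during which the arm holds its last target. There are 200 camera calls.

### The job

Tilt the copying mirror to its red setting: with your fingertips press down the black rubber corner pad on the red clip's side until the pointer's tip stands at the red clip on the scale, then let go; the plate stays where you leave it, and if you go too far you can bring it back by pressing the other pad. Press only on the two rubber pads, never pull a pad up, and do not touch the mirror glass or the pointer. Leave everything else on the bench where it is.

Things in the scene. Friction and masses are not known exactly. Their poses are not given: they have to be found in the camera images.
- mount: Fixed stand, plywood base 230 x 220 x 14 mm; origin: centre of its underside. Its x axis runs from the pads to the scale, its y axis to the left pad. A blue plate tilts like a seesaw about a shaft along x at y = 0, 65 mm above the bench. The upright white scale bar (204 mm along y, 8 thick, ticks each 10 mm, top 230 mm above the bench, on two posts) stands at x = +85 mm, far from the pads.
- plate (a joint): Tilt of the plate, rad; 0 level, stops at -0.37 and +0.37. Positive: right pad (y negative) down, pointer leaning to negative y. Springs push back towards level, but a friction brake holds it wherever it is left, with no springing back. Pressing takes 4 to 8 N (1 to 4 N back towards level) and the pad moves with the fingertip; 10 mm down swings the tip about 22 mm towards that pad's side.
- pad_left: Black rubber corner pad 42 x 42 x 6 mm on the plate's near left corner, over a coil spring; origin at the centre of its top face (stand x = -80, y = +80 mm, 78 mm above the bench when level, up to 29 mm higher or lower). It tilts with the plate. The mirror glass begins 24 mm beyond the pad's edge in x.
- pad_right: The same pad on the near right corner (stand x = -80, y = -80 mm). Origin at the centre of its top face.
- mirror: Pale blue mirror glass 87 x 110 x 5 mm on the plate, stand x = -35 to +52 mm. Not to be touched. Origin: centre of its underside; tilts with the plate.
- needle: Pointer: upright black needle with an orange tip, 180 mm long, 7 mm wide, rising from the shaft on the far side of the scale bar and tilting with the plate. Origin at its tip (centre, topmost point), 180 mm from the shaft's axis, 245 mm above the bench when level. Not to be touched.
- red_clip: Red clip riding on the scale bar, 12 mm wide along y; origin at the centre of its top, 241 mm above the bench; axes parallel to the stand's. 30 to 58 mm left or right of the bar's middle; the pointer's tip must end at the same place along y as this clip, within its width.
- green_clip: Green clip, the same shape, on the other side of the bar's middle: another setting, not wanted now. Origin at the centre of its top.
- pen_cup: Steel pen cup 72 mm across, 100 mm high, with pens up to 165 mm. Loose; not part of the job. Origin: centre of its underside.
- offcut: Wood offcut 90 x 32 x 28 mm, left of the stand. Loose; not part of the job. Origin: centre of its underside.
- marker: Marker pen 120 mm long, 16 mm thick, lying right of the stand. Loose; not part of the job. Origin: centre of its underside.
- mannequin: Jointed-figure wooden mannequin 180 mm high on a round foot. Loose; not part of the job. Origin: centre of its underside.
- card_box: Yellow box 90 x 70 x 49 mm. Loose; not part of the job. Origin: centre of its underside.
- glue_jar: Jar 60 mm across, 75 mm high. Loose; not part of the job. Origin: centre of its underside.

How it is judged:
On the way:
1. the pointer's tip comes to the red clip while a fingertip presses one of the rubber pads (y of needle in the frame of red_clip between -0.006 and 0.006 m and (contact force between the fingers and pad_left above 0.5 N or contact force between the fingers and pad_right above 0.5 N)), for 0.05 s.
At the end, for the whole second after the job is handed in: The pointer's tip stands within the red clip's 12 mm width (within 6 mm of its middle along the scale), the plate is still, and every loose thing is within 20 mm of where it was (y of needle in the frame of red_clip between -0.006 and 0.006 m and velocity of joint plate between -0.02 and 0.02 rad/s and distance of each of pen_cup, offcut, marker, mannequin, card_box, glue_jar from where it was at the start of the episode below 0.02 m); the robot touches nothing.
It fails at once if the mirror glass is touched (contact force between any of the fingers, the arm and mirror above 0.5 N).
It fails at once if the pointer is touched (contact force between any of the fingers, the arm and needle above 0.5 N).
It fails at once if a pad is pulled up by the fingers ((contact force between the fingers and pad_left above 0.5 N and velocity of joint plate above 0.4 rad/s) or (contact force between the fingers and pad_right above 0.5 N and velocity of joint plate below -0.4 rad/s)).
It fails at once if a loose thing is lifted, carried or pushed away (distance of any of pen_cup, offcut, marker, mannequin, card_box, glue_jar from where it was at the start of the episode above 0.02 m).
It also fails if it takes over 42 s, if anything falls off the work surface, if the arm or the gripper's body presses on something with over 40 N, if the wrist force passes 120 N, or if a joint passes its speed limit or range.

## Working session

There is one attempt and no reset: what is moved stays moved. The work goes in short steps, Python scripts to look and compute and a tool call to move; the robot and the scene stay as the last step left them, time stands still between calls to the robot, and variables do not carry over. Pictures are saved under pics/ and viewed, at most 10 in all, crops included, and the job is handed in when it is done.

Besides the shell and the picture viewer there is one more tool, called after ">>>" in YAML: its name, and indented under it one key for each argument. arm_command: Moves the arm, as the interface text tells. Its arguments: {"type":"object","properties":{"steps":{"type":"array"},"newtons":{"type":"number"}},"required":["steps"]}

```bash
mkdir -p pics
cat > h.py <<'E'
import numpy as np,cv2
from cell import sense,camera,camera_info,finish_job
def pts(name,d):
    i=camera_info(name);R=cv2.Rodrigues(np.array(i["rvec"],float))[0];t=np.array(i["tvec"],float)
    v,u=np.mgrid[:384,:512]
    c=np.stack([(u-i["cx"])/i["fx"]*d,(v-i["cy"])/i["fy"]*d,d],-1)
    return (c-t)@R
E
python3 - <<'E'
from h import *
for n in("scene","top"):
    p,d=camera(n);np.savez(n,p=p,d=d,w=pts(n,d));cv2.imwrite(f"pics/{n}.png",p[:,:,::-1])
s=sense();print(s["tcp_pos"],s["orientation"],s["clock"])
E
```

```text
[0.16360188 0.62850862 0.20445857] [-3.13984990e+00 -2.91008711e-04  2.88681649e+00] 0.1
```

View pics/scene.png

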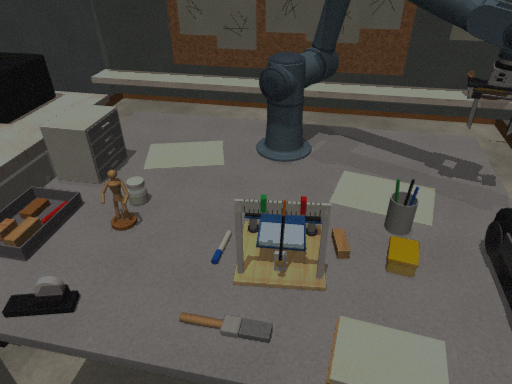

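View pics/top.png

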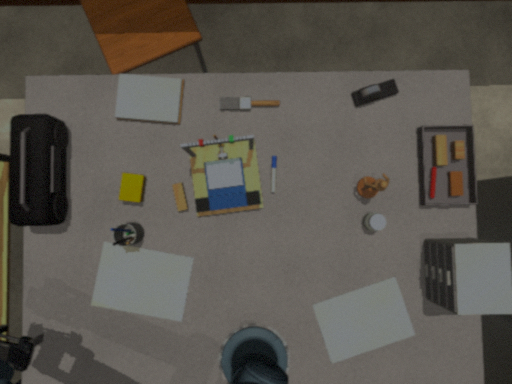

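The scene view faces the robot. The top view has the stand at about (227,175), with the red clip at (201,142), green at (232,138), left pad at (202,209) and right pad at (253,200). Red is on the left, so I'll press the left pad.

Run:
```python
from h import *
for n in("top","scene"):
    z=np.load(n+".npz");p,w=z["p"],z["w"];h=cv2.cvtColor(p,cv2.COLOR_RGB2HSV);H,S,V=[h[...,i].astype(int) for i in range(3)]
    roi=np.zeros(H.shape,bool)
    if n=="top": roi[130:220,180:270]=1
    else: roi[190:290,230:335]=1
    Z=w[...,2]
    for k,m in dict(red=((H<5)|(H>174))&(S>150)&(Z>.19),green=(H>50)&(H<80)&(S>120)&(Z>.19),orange=(H>=5)&(H<18)&(S>140)&(Z>.19),
        black=(V<50)&(Z>.03)&(Z<.13),mirror=(H>90)&(H<125)&(S<120)&(V>120)&(Z>.04)&(Z<.12),blue=(H>95)&(H<125)&(S>150)&(Z>.03)&(Z<.12),scale=(S<60)&(V>100)&(Z>.19)).items():
        m=(m&roi).astype(np.uint8);c,l,st,ce=cv2.connectedComponentsWithStats(m)
        for j in range(1,c):
            if st[j,4]>=4:
                q=w[l==j];print(n,k,st[j],np.median(q,0).round(4),q.min(0).round(3),q.max(0).round(3))
    if n=="top":
        m=(roi&(H>15)&(H<35)&(S>70)&(Z>.004)&(Z<.03)).astype(np.uint8)
        ys,xs=np.nonzero(m);q=w[m>0][:,:2].astype(np.float32);r=cv2.minAreaRect(q);print(r,len(q))
crop=cv2.imread("pics/top.png")[120:225,170:280];cv2.imwrite("pics/c.png",cv2.resize(crop,None,fx=5,fy=5,interpolation=2))
crop=cv2.imread("pics/scene.png")[185:295,225:340];cv2.imwrite("pics/c2.png",cv2.resize(crop,None,fx=5,fy=5,interpolation=2))
```

```text
top red [199 140   4   6  15] [0.6717 0.1373 0.2412] [0.664 0.132 0.239] [0.678 0.14  0.243]
top green [230 136   3   6  18] [0.679  0.0525 0.2414] [0.485 0.002 0.236] [0.688 0.055 1.342]
top black [247 192  13  13 140] [ 0.5213 -0.006   0.0804] [ 0.503 -0.025  0.072] [0.54  0.013 0.086]
top black [196 198  13  14 148] [0.505  0.1531 0.0751] [0.484 0.134 0.07 ] [0.524 0.172 0.081]
top mirror [220 154   6   3  11] [0.659  0.0895 0.0682] [0.656 0.08  0.065] [0.663 0.095 0.074]
top mirror [207 161  35  28 773] [0.5966 0.0835 0.0769] [0.555 0.03  0.069] [0.638 0.137 0.086]
top blue [209 187  38  22 649] [0.5237 0.0752 0.0718] [0.492 0.016 0.063] [0.557 0.132 0.079]
top scale [234 135  20   5  53] [0.6864 0.017  0.2299] [ 0.485 -0.008  0.227] [0.692 0.045 1.342]
top scale [203 138  26   6  65] [0.6783 0.0974 0.2298] [0.669 0.061 0.226] [0.685 0.13  0.243]
top scale [181 142  18   5  46] [0.669  0.1676 0.2303] [0.663 0.144 0.225] [0.674 0.192 0.235]
((0.6047031283378601, 0.10773292183876038), (0.2614326775074005, 0.2655707597732544), 5.343989849090576) 2080
scene red [300 196   7  19  97] 
[... 2005 characters left out ...]
0.09  0.23 ]
scene scale [288 201   8   3  21] [0.678  0.1112 0.2302] [0.673 0.104 0.229] [0.684 0.12  0.231]
scene scale [234 202   3   3   5] [ 0.6953 -0.0068  0.2234] [ 0.693 -0.009  0.22 ] [ 0.695 -0.004  0.224]
scene scale [297 202   4   2   8] [0.6756 0.1265 0.23  ] [0.674 0.123 0.23 ] [0.679 0.13  0.231]
scene scale [307 202   4   3  11] [0.6743 0.1466 0.2301] [0.67  0.144 0.229] [0.678 0.151 0.231]
scene scale [312 202   3   3   8] [0.6721 0.1562 0.2301] [0.667 0.154 0.229] [0.676 0.159 0.231]
scene scale [316 203   4   2   7] [0.6724 0.1666 0.2305] [0.668 0.163 0.229] [0.675 0.169 0.231]
scene scale [321 203  11   4  32] [0.6703 0.1832 0.2299] [0.664 0.173 0.227] [0.676 0.194 0.233]
```

View pics/c.png

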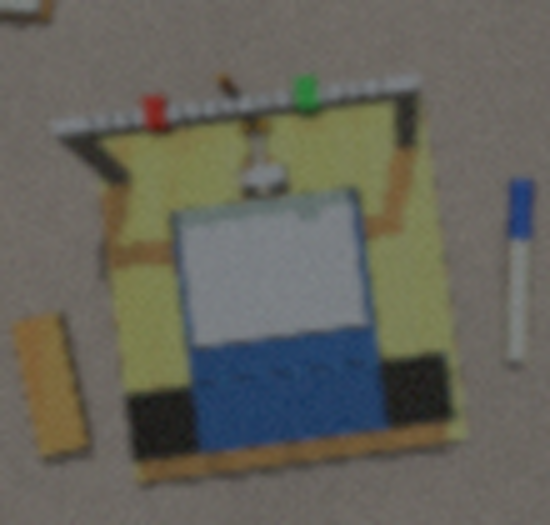

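View pics/c2.png

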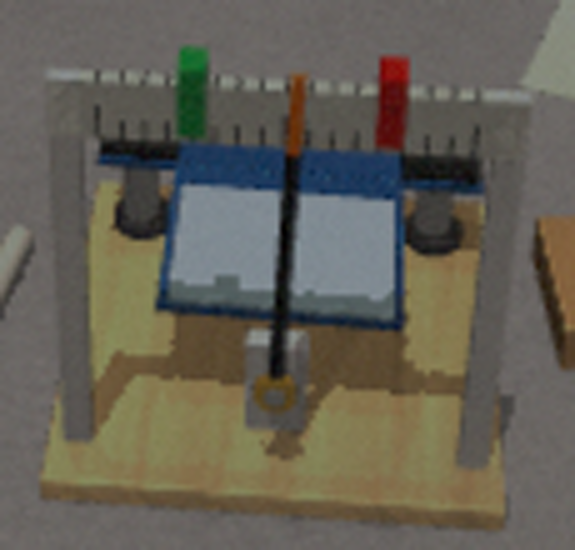

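Tip is about +7 mm from the middle and red is about +46 mm. In the crops the needle is at (298,75) and the red clip at (395,60). The left pad centre is at (0.503, 0.153, 0.075). Moving above it with the fingers shut.

>>> arm_command:
  steps:
    - {"offset": [-0.3, -0.25, 0], "rot": [0, 0, 0], "grip": -1}
    - {"offset": [-0.6, -0.5, 0], "rot": [0, 0, 0], "grip": -1}
    - {"offset": [-0.9, -0.75, 0], "rot": [0, 0, 0], "grip": -1}
    - {"offset": [-0.9, -0.75, 0], "rot": [0, 0, 0], "grip": -1}

```text
clock: 0.43
tcp_pos: [0.2345, 0.5297, 0.2045]
orientation: [-3.139, 0.001, 2.882]
contact_force: [-0.6, -0.1, -0.4]
grip_width: 0.0708
grip_force: 0.0
```

>>> arm_command:
  steps:
    - {"offset": [-0.3, -0.25, 0], "rot": [0, 0, 0], "grip": -1}
    - {"offset": [-0.6, -0.5, 0], "rot": [0, 0, 0], "grip": -1}
    - {"offset": [-0.9, -0.75, 0], "rot": [0, 0, 0], "grip": -1}
    - {"offset": [-0.9, -0.75, 0], "rot": [0, 0, 0], "grip": -1}

```text
clock: 0.77
tcp_pos: [0.3028, 0.4348, 0.2051]
orientation: [-3.14, 0.001, 2.882]
contact_force: [0.1, -0.2, -0.3]
grip_width: 0.0441
grip_force: 0.0
```

>>> arm_command:
  steps:
    - {"offset": [-0.3, -0.25, 0], "rot": [0, 0, 0], "grip": -1}
    - {"offset": [-0.6, -0.5, 0], "rot": [0, 0, 0], "grip": -1}
    - {"offset": [-0.9, -0.75, 0], "rot": [0, 0, 0], "grip": -1}
    - {"offset": [-0.9, -0.75, 0], "rot": [0, 0, 0], "grip": -1}

```text
clock: 1.1
tcp_pos: [0.3711, 0.3398, 0.2053]
orientation: [-3.14, 0.001, 2.881]
contact_force: [-1.1, 1.2, 0.3]
grip_width: 0.0175
grip_force: 0.0
```

>>> arm_command:
  steps:
    - {"offset": [-0.3, -0.25, 0], "rot": [0, 0, 0], "grip": -1}
    - {"offset": [-0.6, -0.5, 0], "rot": [0, 0, 0], "grip": -1}
    - {"offset": [-0.9, -0.75, 0], "rot": [0, 0, 0], "grip": -1}
    - {"offset": [-0.9, -0.75, 0], "rot": [0, 0, 0], "grip": -1}

```text
clock: 1.43
tcp_pos: [0.4393, 0.2447, 0.2055]
orientation: [-3.141, 0.001, 2.881]
contact_force: [-1.5, -0.4, -1.0]
grip_width: 0.0004
grip_force: 0.0
```

>>> arm_command:
  steps:
    - {"offset": [-0.3, -0.25, 0], "rot": [0, 0, 0], "grip": -1}
    - {"offset": [-0.6, -0.5, 0], "rot": [0, 0, 0], "grip": -1}
    - {"offset": [-0.85, -0.73, 0], "rot": [0, 0, 0], "grip": -1}
    - {"offset": [-0.85, -0.73, 0], "rot": [0, 0, 0], "grip": -1}
    - {"offset": [-0.85, -0.73, 0.3], "rot": [0, 0, 0], "grip": -1}
    - {"offset": [-0.85, -0.73, 0.6], "rot": [0, 0, 0], "grip": -1}
    - {"offset": [-0.85, -0.73, 0.9], "rot": [0, 0, 0], "grip": -1}
    - {"offset": [-0.85, -0.73, 1.0], "rot": [0, 0, 0], "grip": -1}
    - {"offset": [-0.85, -0.73, 1.0], "rot": [0, 0, 0], "grip": -1}
    - {"offset": [-0.85, -0.73, 1.0], "rot": [0, 0, 0], "grip": -1}

```text
clock: 2.27
tcp_pos: [0.5004, 0.1569, 0.1059]
orientation: [3.141, -0.0, 2.888]
contact_force: [0.8, -0.0, 1.4]
grip_width: 0.0002
grip_force: 0.0
```

Run:
```python
from h import *
s=sense();print(s["tcp_pos"],s["contact_force"])
p,d=camera("scene");q,e=camera("wrist")
a=cv2.resize(p[150:300,210:410],(800,600));cv2.imwrite("pics/s2.png",a[:,:,::-1])
```

```text
[0.5004021  0.1568739  0.10592101] [ 0.79999229 -0.01157903  1.4200129 ]
```

View pics/s2.png

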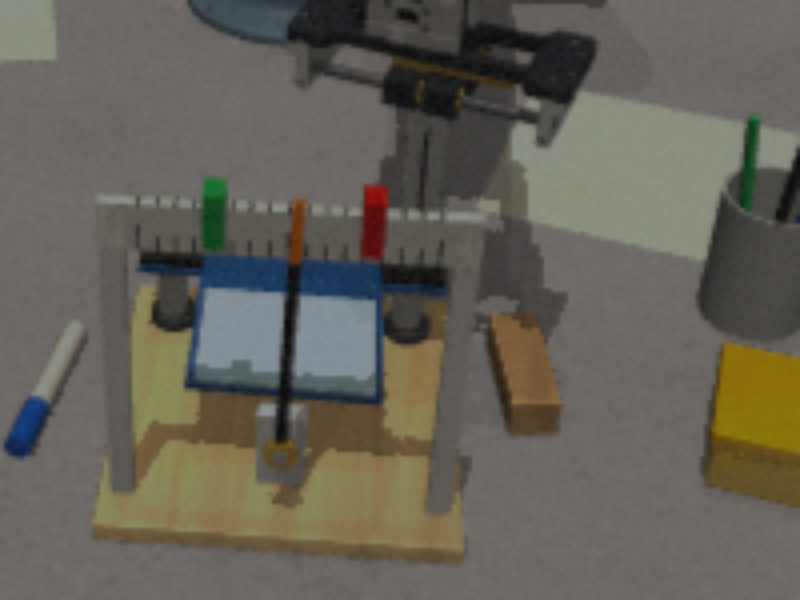

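The shut fingers at (425,200) hang over the left pad, and the needle tip at (298,203) is still left of the red clip at (375,190). Pressing down.

>>> arm_command:
  steps:
    - {"offset": [0, 0, 0.1], "rot": [0, 0, 0], "grip": -1}
    - {"offset": [0, 0, 0.2], "rot": [0, 0, 0], "grip": -1}
    - {"offset": [0, 0, 0.25], "rot": [0, 0, 0], "grip": -1}
    - {"offset": [0, 0, 0.28], "rot": [0, 0, 0], "grip": -1}
    - {"offset": [0, 0, 0.31], "rot": [0, 0, 0], "grip": -1}
    - {"offset": [0, 0, 0.34], "rot": [0, 0, 0], "grip": -1}
    - {"offset": [0, 0, 0.37], "rot": [0, 0, 0], "grip": -1}
    - {"offset": [0, 0, 0.4], "rot": [0, 0, 0], "grip": -1}
    - {"offset": [0, 0, 0.42], "rot": [0, 0, 0], "grip": -1}
    - {"offset": [0, 0, 0.42], "rot": [0, 0, 0], "grip": -1}
    - {"offset": [0, 0, 0.42], "rot": [0, 0, 0], "grip": -1}

```text
clock: 3.28
tcp_pos: [0.5005, 0.1561, 0.0635]
orientation: [3.141, 0.0, 2.887]
contact_force: [-1.3, 0.8, 1.7]
grip_width: 0.0006
grip_force: 1.0
```

```bash
cat > m.py <<'E'
from h import *
s=sense();print(s["tcp_pos"],s["contact_force"])
p,d=camera("scene");w=pts("scene",d)
h=cv2.cvtColor(p,cv2.COLOR_RGB2HSV);H,S,V=[h[...,i].astype(int) for i in range(3)];Z=w[...,2]
roi=np.zeros(H.shape,bool);roi[190:290,230:335]=1
ya=np.array([-.102,.995,0])
for k,m in dict(red=((H<5)|(H>174))&(S>150)&(Z>.19),orange=(H>=5)&(H<18)&(S>140)&(Z>.19),green=(H>50)&(H<80)&(S>120)&(Z>.19)).items():
    m=m&roi;q=w[m];y=q@ya;v=np.nonzero(m)[0]
    for lo,hi in((0,3),(3,6),(0,30)):
        o=(v>=v.min()+lo)&(v<v.min()+hi);print(k,o.sum(),"y",y[o].mean().round(4),np.median(y[o]).round(4),"z",q[o,2].mean().round(3))
    if k=="orange": 
        A=np.polyfit(q[:,2],y,1);print("tip y extrap at top z",q[:,2].max(),np.polyval(A,q[:,2].max()),"slope",A[0])
E
python3 m.py
```

```text
[0.50048467 0.15610229 0.06354204] [-1.27434322  0.77420539  1.69246987]
red 16 y 0.0666 0.0667 z 0.241
red 18 y 0.0667 0.0667 z 0.241
red 97 y 0.0665 0.0665 z 0.229
orange 7 y 0.0544 0.0536 z 0.24
orange 9 y 0.0539 0.0539 z 0.234
orange 50 y 0.0518 0.0519 z 0.223
tip y extrap at top z 0.2423611134908583 0.05518219429841338 slope 0.17093733766216107
green 15 y -0.0178 -0.018 z 0.241
green 15 y -0.017 -0.017 z 0.24
green 84 y -0.0171 -0.017 z 0.228
```

>>> arm_command:
  steps:
    - {"offset": [0, 0, 0.02], "rot": [0, 0, 0], "grip": -1}
    - {"offset": [0, 0, 0.04], "rot": [0, 0, 0], "grip": -1}
    - {"offset": [0, 0, 0.05], "rot": [0, 0, 0], "grip": -1}
    - {"offset": [0, 0, 0.05], "rot": [0, 0, 0], "grip": -1}
    - {"offset": [0, 0, 0.05], "rot": [0, 0, 0], "grip": -1}

```text
clock: 3.75
tcp_pos: [0.5007, 0.1558, 0.0588]
orientation: [-3.142, 0.0, 2.887]
contact_force: [-3.1, 1.2, 5.3]
grip_width: 0.0005
grip_force: 2.4
```

```bash
python3 m.py
```

```text
[0.50072092 0.15582503 0.05879855] [-3.06348311  1.206831    5.28018755]
red 14 y 0.0666 0.0666 z 0.241
red 18 y 0.0667 0.0667 z 0.241
red 65 y 0.0678 0.0679 z 0.23
orange 11 y 0.0646 0.0639 z 0.238
orange 11 y 0.0635 0.064 z 0.231
orange 57 y 0.0613 0.0613 z 0.222
tip y extrap at top z 0.24033239365107759 0.0655715555254074 slope 0.24055822653903355
green 15 y -0.0178 -0.018 z 0.241
green 15 y -0.0129 -0.0167 z 0.271
green 85 y -0.0164 -0.0169 z 0.234
```

Tip is within about 1–2 mm of the clip and the fingertip is in contact. Lifting off.

>>> arm_command:
  steps:
    - {"offset": [0, 0, -0.03], "rot": [0, 0, 0], "grip": -1}
    - {"offset": [0, 0, -0.1], "rot": [0, 0, 0], "grip": -1}
    - {"offset": [0, 0, -0.3], "rot": [0, 0, 0], "grip": -1}
    - {"offset": [0, 0, -0.6], "rot": [0, 0, 0], "grip": -1}
    - {"offset": [0, 0, -0.9], "rot": [0, 0, 0], "grip": -1}
    - {"offset": [0, 0, -0.9], "rot": [0, 0, 0], "grip": -1}
    - {"offset": [0, 0, -0.9], "rot": [0, 0, 0], "grip": -1}

```text
clock: 4.38
tcp_pos: [0.5021, 0.1559, 0.1508]
orientation: [3.14, 0.005, 2.887]
contact_force: [0.5, -0.2, 0.2]
grip_width: 0.0005
grip_force: 0.0
```

```bash
python3 m.py
python3 - <<'E'
from h import *
p,d=camera("scene");cv2.imwrite("pics/s3.png",cv2.resize(p[180:300,215:375],(800,600),interpolation=2)[:,:,::-1])
E
```

```text
[0.50208847 0.15590344 0.15075851] [ 0.54780665 -0.17115618  0.19499793]
red 13 y 0.0643 0.0656 z 0.277
red 18 y 0.0667 0.0667 z 0.241
red 62 y 0.0672 0.0678 z 0.238
orange 10 y 0.0649 0.0648 z 0.238
orange 12 y 0.0639 0.0641 z 0.231
orange 59 y 0.0613 0.0613 z 0.222
tip y extrap at top z 0.24181654748115458 0.06600973538333355 slope 0.2334426191192079
green 15 y -0.0179 -0.0177 z 0.241
green 15 y -0.017 -0.017 z 0.24
green 85 y -0.0171 -0.017 z 0.228
```

View pics/s3.png

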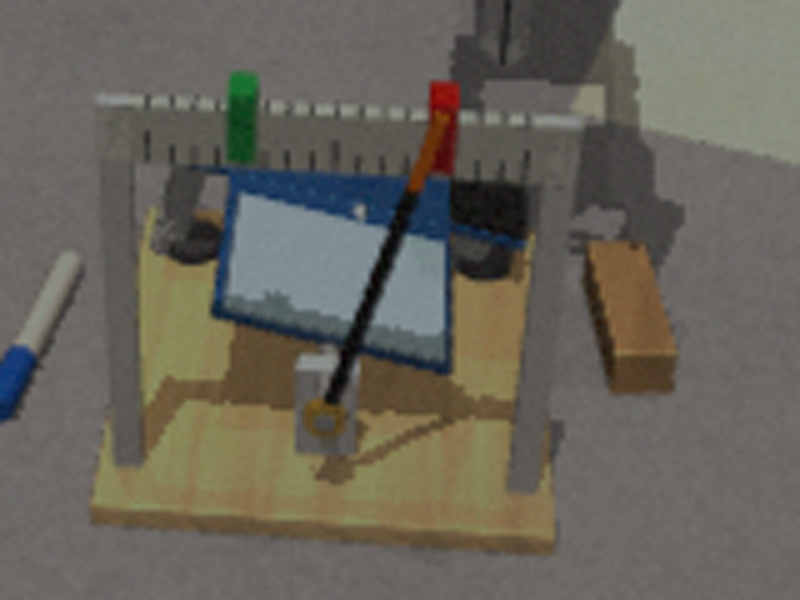

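The orange tip at (442,112) stands in front of the red clip at (445,110). The plate has held its position and the fingers are clear.

```bash
python3 -c "from cell import *; print(finish_job())"
```

```text
the job is handed in; nothing more can be done
None
```

I pressed the left pad until the pointer's tip stood at the red clip, about 1 mm from its middle by my measurement, and after release it stayed there. The job is handed in, but no verdict came back.

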